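# Set and clamp the length stop of the baguette cutter

### The job

Slide the baguette cutter's length stop along its rail until it is right up against the set collar, then clamp it there firmly but without overtightening: work the clamp lever clockwise in short swings between its cheeks, lifting it off its teeth to swing it back for the next bite. Leave it clamped, with the lever dropped back into its teeth and standing well over on its anticlockwise side (towards the knife), where a knock cannot slacken it, and do not disturb the bread and the other things on the counter.

Things in the scene. Friction and masses are not known exactly. Their poses are not given: they have to be found in the camera images.
- cutter: The baguette cutter, fixed to the counter. Steel base 245 x 540 mm. Origin on the counter under the clamp lever's line of travel; y runs along the rail, from the lowered hinged knife (blade at y = -255 mm, brown handle towards the robot) to the set collar; x points across the loaf bed, away from the robot; z up. Beech bed at x = 50 to 169 mm, top 37 mm high.
- rail: Fixed aluminium rail, x = 14 to 46 mm, top 55 mm high, with the dark steel set collar on it (block 54 x 30 mm, 77 mm high, at y = 172 to 202 mm). Origin and axes as the cutter's.
- stop (a joint): Position of the length stop's grey carriage along the rail in m, 0 to 0.100, growing towards the collar; at 0.100 the carriage touches the collar and cannot go on. With the clamp loose it slides with about 5 N. Push it by its stop plate or a cheek: pulling on the lever turns the clamp instead.
- stop_face (a point): On the knife-side face of the stop plate, 80 mm above the counter: an upright steel plate 6 mm thick that reaches from the carriage over the bed (x = 34 to 158 mm of the cutter, 44 to 110 mm high; this point at x = 100). Push here along +y to slide the stop to the collar. At least 55 mm is free in front of it. Axes as the cutter's.
- lever_pivot (a point): On the upright axis of clamp lever and spindle, 104 mm above the counter, in the middle of the carriage (100 mm along y, x = -34 to 54 mm, top 74 mm high) and 50 mm beyond stop_face in y. Two cheeks 10 mm thick, x = -28 to 42 mm, up to 118 mm high, stand on the carriage, inner faces 40 mm either side of the axis. Axes as the cutter's.
- lever (a joint): Lever angle q in rad, -0.80 to 0.80 (it meets the cheeks), growing clockwise seen from above, which tightens. From the pivot it points along (-cos q, sin q) of the cutter's x, y: at 0 towards the robot, positive towards the collar, negative towards the knife. Down in its teeth it turns the spindle both ways (0.17 rad of play); lifted 8 mm or more it swings freely and the spindle stays.
- lever_lift (a joint): How far the lever is lifted, in m: 0 fully down in its teeth, 0.012 fully up. A spring and its weight press it down with 6 to 8 N. The teeth come round every 0.52 rad: let go, the lever drops in, or rests on the square tops of the teeth (about 0.006 up) until it is turned on by up to 0.37 rad.
- lever_grip (a point): Middle of the lever's black grip, a level round bar 18 mm thick and 56 mm long that points away from the pivot: 95 mm from the lever's axis, 120 mm above the counter when down; it rises with the lift. Take it from above with a finger on either side: there is 30 mm free beside it, and nothing above.
- spindle: The clamp's spindle, upright on the lever's axis, its head on top of the lever's hub (68 mm across); origin on the counter below. Its angle is not measured. Pushed sideways at the middle of its grip the lever needs about 6 N to keep it turning while the clamp is loose (1.2 to 1.9 rad of turn; 1 to 3 N stay when the hand stops), then 2 to 3 N more for every 0.1 rad. It holds when let go.
- clamp_pad: Sprung clamp pad inside the carriage, which the spindle's cam presses towards the rail (not to be seen). Properly tight is a push of 7 to 9 N at the middle of the lever's grip, standing still (9 to 11 N moving), which loads the pad with 20 to 35 N; under 5 N standing (12 N on the pad) is loose, over 11 N (45 N on the pad) is overtightened.
- half_loaf: half a crusty baguette, 54 mm thick and 135 mm long, loose on the beech bed between the knife and the stop plate, cut end towards the knife; origin under its middle. Bystander.
- heel: the cut-off end of a baguette, 52 mm thick, 58 mm long, loose on the bed beyond the carriage; origin under its middle. Bystander.
- roll: round crusty bread roll, 82 mm across, 49 mm high, on the counter to the left of the cutter; origin under its middle. Bystander.
- bread_knife: loose bread knife, 340 mm long, brown wooden handle, lying on the counter to the robot's right; origin under it, 100 mm from the middle of the handle. Bystander.
- brush: crumb brush, 220 mm long, lying on the counter to the left. Bystander.
- jar: closed jam jar, 68 mm across, 100 mm high, standing to the left; origin under its middle. Bystander.
- price_sign: small dark price card on a clear foot, 105 mm wide, 105 mm high, on the counter to the left; origin under the foot. Bystander.

How it is judged:
By the outcome, as a careful person would: the job done as asked, in the order asked, and still so for the second after the job is handed in, with the robot touching nothing.
It also fails if it takes over 72 s, if anything falls off the work surface, if the arm or the gripper's body presses on something with over 40 N, if the wrist force passes 120 N, or if a joint passes its speed limit or range.

### The arm

A 6-joint arm with a two-finger parallel gripper is mounted at the origin on the work surface. World frame = base frame: x ahead of the robot, y to its left, z up, the work surface at z = 0. Lengths are in mm, angles in rad, forces in N, time in s.
With the tool pointing down it reaches from about 400 to 925 mm from the base axis. Payload 12.5 kg.
Tool frame: the origin (TCP) lies at the very end of the fingers, on their centre line; the grasp point (between the pads) lies env.grip_point_offset behind it (env.grip_point_offset is the distance from the TCP to the grasp point, in mm); y points along the fingers, z is the direction in which the jaws open and shut, and the axes are right-handed (so a half turn about y gives the same grasp; the last joint's range is limited). The gripper opens to 95 mm and grips with 3 to 60 N. Pads are 20 mm wide; open, the fingers measure 119 mm over their backs; the gripper's body (75 mm by 180 mm) begins 59 mm behind the grasp point.
Start: joints at [-1.272, 0.491, 1.559, -0, 1.092, -0.106], TCP at [246.171, -574.497, 214.661] pointing down, gripper open.
Joint ranges: [-3.1, 3.1], [-0.84, 2.19], [0.05, 2.79], [-1.13, 4.28], [0.06, 2.93], [-2.69, 2.69]. Speed limits (rad/s): [2.22, 2.22, 2.79, 3.14, 3.14, 3.14].

### API

Orientations are given as [roll, pitch, yaw] about the fixed x, y, z axes, in that order (R = Rz(yaw) Ry(pitch) Rx(roll)).
In Python, from cell import readout, read_camera, env, nets gives the robot as it stands.
- The arm moves only by the tool apply_moves, never from a script. Its argument "increments" is a list of rows, each a list of 3 entries, a list of its own where there are three numbers: the shift along the tool's x, y, z in cm, then the turn, a rotation vector about the tool's x, y, z in degrees, then the finger opening in cm, from 0 to 9.51. A call has exactly 5 rows; each row shifts and turns the pose as measured when the row begins, along the tool's axes as they then stand; what a row does not reach is not made up. A row lasts 1/8 s, in which the tool goes at most 62.5 mm and 10.7 degrees, less where a joint would pass 70% of its speed; a pose out of reach is approached as far as the arm can. A call with a gripper value outside its range is refused whole. The fingers move at their own pace and stop on an object; the grip force is fixed at half the most. Time passes only in rows, so rows that do not move let the fingers close, or fill a call up. It gives the time, the measured TCP pose, the force and the opening at its end, in the units of the state.
- readout.state(): the state, without advancing time (a new reading comes with each control period).
- read_camera(name): name is "scene" or "side" or "wrist"; returns a dict with "img" (480x640x3 uint8, red, green, blue), "vfov" (degrees; the focal length in pixels is half the picture's height over the tangent of half this angle, whatever the lens; pixels are square), "cx", "cy" (the principal point, pixels), "distortion" ([k1, k2, p1, p2, k3] as OpenCV has them; the pictures are not rectified), "rvec" (rotation vector, rad) and "tvec" (3), from world to camera coordinates, as OpenCV has them; the wrist camera has in their place "mount" (4x4, takes a point from camera to tool coordinates, whose origin is the TCP and whose axes are the tool frame's). Camera axes: x right, y down, z forward; pixel columns grow to the right and rows downward; lengths in mm; the calibration is good to about 2 mm. A picture is of the moment at which its call begins: read the wrist's pose just before it. There is no depth.
- env.job_done(): hands the job in, once; it reports no verdict.
Trained networks look in a picture, given as the dict that the camera call returned (one of the last four; its "shot" number tells which), for a name from the list of things; names that differ only in an ending like _2 or _b are one class to them, and where a whole thing is asked for, a point or a joint stands for the part that bears it (a point fixed in the world has none). Each returns a list of dicts, best first, with "confidence" (0 to 1); they miss things now and then, are a little off and sometimes report something else, mostly with a low value. They report only what shows in the picture. A call takes as long as a camera call.
- nets.look_for(picture, thing): "point" ([x, y, z] in mm, in the coordinates of the camera as it stood for that picture, good to about 4 mm: the middle of the surface that is visible of it).
- nets.mark_of(picture, thing): "point" ([x, y, z] in mm, in the coordinates of the camera as it stood for that picture, good to about 4 mm: a listed point, or the origin of a listed thing).
The state is a dict: "t": time; "joints": joint angles; "qvel": joint speeds; "tau": joint torques, N m; "eef_pos": TCP position; "tcp_rot": TCP orientation; "ft_force": force on the tool from outside, world axes, zero at the start; "moment": the same for the moment, N m; "opening": opening from 0.0 (shut) to 1.0 (fully open).
Only numpy, scipy, OpenCV 4.12 (cv2) and the standard library are available. Lean on these libraries where they do the work, as an engineer would, in place of code of your own. Each camera call takes 0.05 s, during which the arm holds its last target. There are 200 camera calls.

## Working session

There is one attempt and no reset: what is moved stays moved. The work goes in short steps, Python scripts to look and compute and a tool call to move; the robot and the scene stay as the last step left them, time stands still between calls to the robot, and variables do not carry over. Pictures are saved under pics/ and viewed, about 8 in all and at most 12, crops included, and the job is handed in when it is done.

Besides the shell and the picture viewer there is one more tool, called as name([rows], argument=value, ...), one row to a line, values as JSON. apply_moves: Moves the arm, as the interface text tells. Its arguments: {"type":"object","properties":{"increments":{"type":"array"}},"required":["increments"]}

```bash
mkdir -p pics
cat > h.py <<'E'
import numpy as np, cv2
from cell import readout, read_camera, env, nets
from scipy.spatial.transform import Rotation as R
def tool():
    s=readout.state(); T=np.eye(4); T[:3,:3]=R.from_euler('xyz',s['tcp_rot']).as_matrix(); T[:3,3]=s['eef_pos']; return T
def cam2w(p):
    if 'mount' in p: return tool()@p['mount']
    T=np.eye(4); T[:3,:3]=cv2.Rodrigues(np.array(p['rvec'],float))[0]; T[:3,3]=np.ravel(p['tvec']); return np.linalg.inv(T)
def shot(n,save=None):
    p=read_camera(n); p['T']=cam2w(p)
    if save: cv2.imwrite('pics/'+save,p['img'][:,:,::-1])
    return p
def w(p,x): return (p['T']@np.r_[x,1])[:3]
def find(p,f,thing):
    r=getattr(nets,f)(p,thing)
    return [(np.round(w(p,d['point']),1).tolist(),round(d['confidence'],2)) for d in r[:2]]
E
python3 - <<'E'
from h import *
s=readout.state(); print(s, env.grip_point_offset)
for c in ['scene','side','wrist']:
    p=shot(c,c+'0.png')
    for t in ['cutter','stop_face','lever_pivot','lever_grip','half_loaf','roll','jar','price_sign','heel','bread_knife','brush']: print(c,t,find(p,'mark_of',t))
E
```

```text
{'t': 0.0, 'joints': array([-1.27161194e+00,  4.91581991e-01,  1.55943411e+00, -7.46170279e-06,
        1.09170872e+00, -1.05604860e-01]), 'qvel': array([ 6.80412873e-04, -2.83023765e-05, -4.96035946e-04,  1.81607164e-03,
       -3.70266410e-04,  1.19093880e-03]), 'tau': array([ 1.69094528e-03, -6.12642574e+01, -2.58180767e+01,  6.93051796e-02,
        4.81954997e-02, -1.02230324e-04]), 'eef_pos': array([ 246.08637189, -574.25459089,  214.05309872]), 'tcp_rot': array([-1.57192288e+00,  1.12758907e-04, -2.73680003e+00]), 'ft_force': array([-1.23136786,  0.02521792,  1.29989271]), 'moment': array([ 0.03595673, -0.0292781 , -0.02797785]), 'opening': 1.0034730263078004} 18.8
scene cutter [([560.4, 15.3, -3.7], 0.92)]
scene stop_face [([653.2, 10.0, 78.4], 0.83)]
scene lever_pivot [([557.8, 71.9, 101.8], 0.82)]
scene lever_grip [([474.0, 91.8, 119.7], 0.72)]
scene half_loaf [([636.5, -151.4, 34.0], 0.71)]
scene roll [([572.6, 436.3, -3.8], 0.44)]
scene jar [([670.4, 420.5, 2.1], 0.97), ([659.0, 207.4, 34.9], 0.58)]
scene price_sign [([475.9, 447.2, -3.0], 0.97)]
scene heel [([658.5, 206.9
[... 256 characters left out ...]
 lever_pivot [([563.0, 73.3, 101.4], 0.7), ([662.7, 205.0, 38.5], 0.36)]
side lever_grip [([467.3, 93.3, 120.5], 0.72)]
side half_loaf [([636.0, -156.1, 39.5], 0.59)]
side roll [([572.6, 439.5, 1.6], 0.83)]
side jar [([670.3, 424.5, 3.6], 0.96), ([656.0, 17.9, 78.5], 0.22)]
side price_sign [([480.4, 458.8, -0.2], 0.98), ([658.4, 14.3, 82.2], 0.29)]
side heel [([665.9, 205.6, 37.8], 0.7)]
side bread_knife [([431.0, -416.1, 0.6], 0.68)]
side brush [([400.5, 374.8, 1.7], 0.78), ([651.6, 12.0, 80.6], 0.44)]
wrist cutter []
wrist stop_face []
wrist lever_pivot []
wrist lever_grip []
wrist half_loaf []
wrist roll []
wrist jar []
wrist price_sign []
wrist heel []
wrist bread_knife []
wrist brush []
```

View pics/scene0.png

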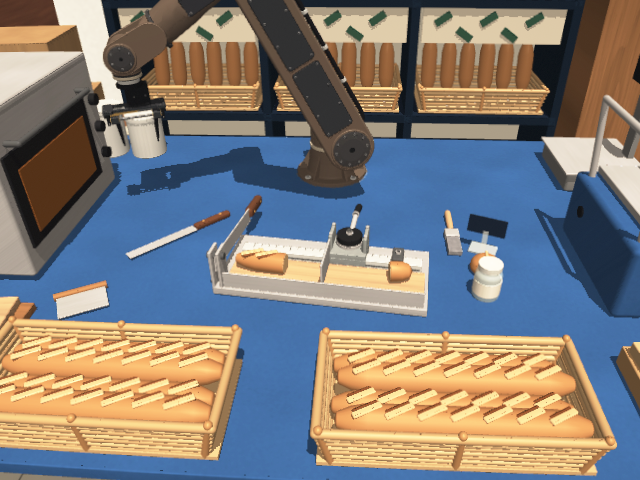

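View pics/side0.png

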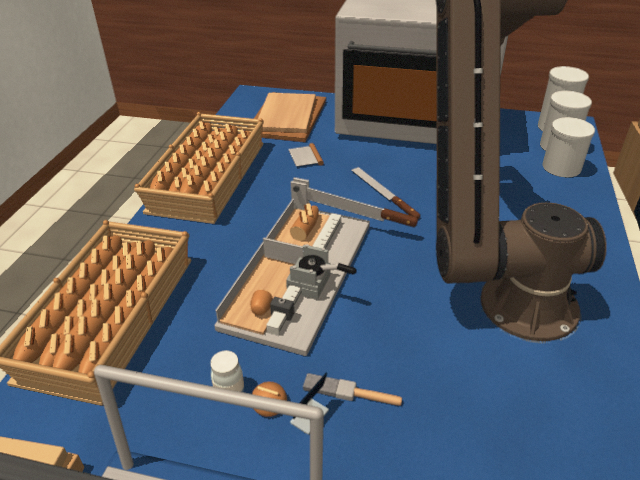

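```bash
cat >> h.py <<'E'
def plan(pos,yaw,n,quiet=False):
    "rows (cm, deg) from the pose now to TCP pos, tool down with yaw, in n equal world steps"
    T=tool(); y0=R.from_matrix(T[:3,:3]).as_euler('xyz')[2]; dy=(yaw-y0+np.pi)%(2*np.pi)-np.pi
    d=(np.array(pos)-T[:3,3])/n
    # levelling turn on the first row
    for k in range(n):
        Rk=R.from_euler('xyz',[-np.pi/2,0,y0+dy*k/n]); t=Rk.inv().apply(d)/10
        rv=[0,-np.degrees(dy/n),0]
        if k==0: rv=np.degrees((R.from_matrix(T[:3,:3]).inv()*R.from_euler('xyz',[-np.pi/2,0,y0+dy/n])).as_rotvec())
        print('[%.2f,%.2f,%.2f],[%.1f,%.1f,%.1f]'%(*t,*rv))
    print('dist/row mm',round(np.linalg.norm(d),1))
def st():
    s=readout.state(); print('t',round(s['t'],2),np.round(s['eef_pos'],1),'yaw',np.round(s['tcp_rot'],3),'F',np.round(s['ft_force'],1),'M',np.round(s['moment'],2),'op',round(s['opening'],3),'q',np.round(s['joints'],2))
E
python3 - <<'E'
from h import *
p=shot('wrist'); print(np.round(p['mount'],2), p['vfov'])
plan([480,20,330],-3.24,15)
E
```

```text
[[  -0.      0.96    0.29  -81.86]
 [   0.     -0.29    0.96 -170.68]
 [   1.      0.     -0.     -0.46]
 [   0.      0.      0.      1.  ]] 67.52401957307895
[-2.99,-0.77,-3.03],[-0.0,1.9,0.0]
[-2.89,-0.77,-3.13],[0.0,1.9,0.0]
[-2.78,-0.77,-3.22],[0.0,1.9,0.0]
[-2.67,-0.77,-3.31],[0.0,1.9,0.0]
[-2.56,-0.77,-3.40],[0.0,1.9,0.0]
[-2.45,-0.77,-3.49],[0.0,1.9,0.0]
[-2.33,-0.77,-3.57],[0.0,1.9,0.0]
[-2.21,-0.77,-3.64],[0.0,1.9,0.0]
[-2.08,-0.77,-3.71],[0.0,1.9,0.0]
[-1.96,-0.77,-3.78],[0.0,1.9,0.0]
[-1.83,-0.77,-3.85],[0.0,1.9,0.0]
[-1.70,-0.77,-3.90],[0.0,1.9,0.0]
[-1.57,-0.77,-3.96],[0.0,1.9,0.0]
[-1.43,-0.77,-4.01],[0.0,1.9,0.0]
[-1.30,-0.77,-4.06],[0.0,1.9,0.0]
dist/row mm 43.3
```

apply_moves([
  [[-3,-1.2,-3],[0,2,0],4],
  [[-2.9,-1.2,-3.1],[0,2,0],4],
  [[-2.8,-1,-3.2],[0,2,0],4],
  [[-2.7,-1,-3.3],[0,2,0],4],
  [[-2.6,-0.8,-3.4],[0,2,0],4],
])

```text
t: 2.48
eef_pos: [327.2, -373.7, 267.0]
tcp_rot: [-1.572, 0.0, -2.921]
ft_force: [0.3, -0.3, 0.5]
opening: 0.531
```

apply_moves([
  [[-2.5,-0.8,-3.5],[0,2,0],4],
  [[-2.3,-0.8,-3.6],[0,2,0],4],
  [[-2.2,-0.8,-3.6],[0,2,0],4],
  [[-2.1,-0.8,-3.7],[0,2,0],4],
  [[-2,-0.8,-3.8],[0,2,0],4],
])

```text
t: 3.1
eef_pos: [411.9, -170.4, 309.4]
tcp_rot: [-1.57, 0.002, -3.102]
ft_force: [0.5, -0.1, -0.6]
opening: 0.42
```

Run:
```python
from h import *
st(); plan([480,20,330],-3.24,5)
```

```text
t 3.1 [ 411.9 -170.4  309.4] yaw [-1.570e+00  2.000e-03 -3.102e+00] F [ 0.5 -0.1 -0.6] M [-0.02 -0.02 -0.04] op 0.42 q [-0.54  0.13  1.83  0.    1.18  0.99]
[-1.51,-0.41,-3.75],[-0.0,1.6,-0.1]
[-1.41,-0.41,-3.79],[0.0,1.6,0.0]
[-1.30,-0.41,-3.83],[0.0,1.6,0.0]
[-1.20,-0.41,-3.86],[0.0,1.6,0.0]
[-1.09,-0.41,-3.89],[0.0,1.6,0.0]
dist/row mm 40.6
```

apply_moves([
  [[-1.5,-0.4,-4],[0,1.6,0],0],
  [[-1.5,-0.4,-4],[0,1.6,0],0],
  [[-1.4,-0.4,-4],[0,1.6,0],0],
  [[-1.3,-0.4,-3.9],[0,1.6,0],0],
  [[-1.2,-0.4,-3.9],[0,1.6,0],0],
])

```text
t: 3.72
eef_pos: [486.0, 33.5, 331.4]
tcp_rot: [-1.57, 0.005, 3.037]
ft_force: [-0.0, -0.0, 0.0]
opening: 0.007
```

Run:
```python
from h import *
p=shot('wrist','w1.png'); st()
for t in ['cutter','rail','stop_face','lever_pivot','lever_grip','half_loaf','heel']: print(t,find(p,'mark_of',t))
```

```text
t 3.77 [487.3  36.6 331.8] yaw [-1.571  0.006  3.036] F [-1.9  1.6 -0.1] M [ 0.09  0.08 -0.01] op 0.009 q [-0.06  0.18  1.71  0.    1.24  1.62]
cutter [([555.6, 23.8, 5.9], 0.85)]
rail [([558.2, 24.6, 2.4], 0.92)]
stop_face [([654.1, 18.9, 82.6], 0.88)]
lever_pivot [([565.5, 79.3, 106.0], 0.75)]
lever_grip [([469.7, 93.1, 119.8], 0.93)]
half_loaf [([637.1, -150.7, 38.1], 0.8)]
heel [([660.7, 209.0, 40.1], 0.8)]
```

View pics/w1.png

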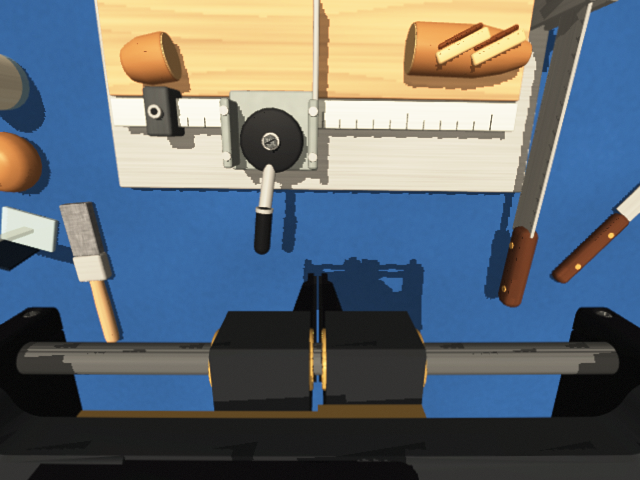

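Run:
```python
from h import *
plan([640.5,-20,180],3.024,5)
```

```text
[-3.19,3.02,0.69],[-0.1,0.1,-0.3]
[-3.19,3.02,0.68],[0.0,0.1,0.0]
[-3.19,3.02,0.68],[0.0,0.1,0.0]
[-3.20,3.02,0.67],[0.0,0.1,0.0]
[-3.20,3.02,0.66],[0.0,0.1,0.0]
dist/row mm 44.5
```

apply_moves([
  [[-3.2,3,0.7],[0,0.1,-0.3],0],
  [[-3.2,3,0.7],[0,0.1,0],0],
  [[-3.2,3,0.7],[0,0.1,0],0],
  [[-3.2,3,0.7],[0,0.1,0],0],
  [[-3.2,3,0.7],[0,0.1,0],0],
])

```text
t: 4.75
eef_pos: [644.7, -27.6, 181.1]
tcp_rot: [-1.57, 0.007, 3.022]
ft_force: [1.0, 0.3, 0.0]
opening: 0.003
```

Run:
```python
from h import *
st();plan([640.5,-20,75],3.024,5)
```

```text
t 4.75 [644.7 -27.6 181.1] yaw [-1.57   0.007  3.022] F [1.  0.3 0. ] M [0.03 0.03 0.02] op 0.003 q [-0.14  0.55  1.55 -0.    1.04  1.55]
[0.10,2.12,-0.14],[-0.1,-0.0,-0.4]
[0.10,2.12,-0.14],[0.0,-0.0,0.0]
[0.10,2.12,-0.14],[0.0,-0.0,0.0]
[0.10,2.12,-0.14],[0.0,-0.0,0.0]
[0.10,2.12,-0.14],[0.0,-0.0,0.0]
dist/row mm 21.3
```

apply_moves([
  [[0,2.1,-0.1],[0,0,-0.4],0],
  [[0,2.1,-0.1],[0,0,0],0],
  [[0,2.1,-0.1],[0,0,0],0],
  [[0,2.1,-0.1],[0,0,0],0],
  [[0,2.1,0],[0,0,0],0],
])

```text
t: 5.38
eef_pos: [642.4, -27.3, 71.6]
tcp_rot: [-1.57, -0.004, 3.017]
ft_force: [-0.5, -1.3, -0.1]
opening: 0.002
```

apply_moves([
  [[0,0,-0.5],[0,0,0],0],
  [[0,0,-0.5],[0,0,0],0],
  [[0,0,-0.5],[0,0,0],0],
  [[0,0,-0.5],[0,0,0],0],
  [[0,0,-0.5],[0,0,0],0],
])

```text
t: 6.0
eef_pos: [644.9, -1.3, 73.8]
tcp_rot: [-1.57, -0.003, 3.016]
ft_force: [-0.6, -0.3, -0.5]
opening: 0.007
```

apply_moves([
  [[0,0,-0.8],[0,0,0],0],
  [[0,0,-0.8],[0,0,0],0],
  [[0,0,-0.8],[0,0,0],0],
  [[0,0,-0.8],[0,0,0],0],
  [[0,0,-0.8],[0,0,0],0],
])

```text
t: 6.62
eef_pos: [649.6, 38.0, 74.0]
tcp_rot: [-1.565, -0.004, 3.017]
ft_force: [-2.3, -6.6, 0.4]
opening: 0.002
```

apply_moves([
  [[0,0,-0.5],[0,0,0],0],
  [[0,0,-0.5],[0,0,0],0],
  [[0,0,-0.4],[0,0,0],0],
  [[0,0,-0.4],[0,0,0],0],
  [[0,0,-0.3],[0,0,0],0],
])

```text
t: 7.25
eef_pos: [652.0, 58.3, 74.0]
tcp_rot: [-1.562, -0.005, 3.018]
ft_force: [-1.3, -4.9, 1.2]
opening: 0.004
```

apply_moves([
  [[0,0,-0.3],[0,0,0],0],
  [[0,0,-0.3],[0,0,0],0],
  [[0,0,-0.3],[0,0,0],0],
  [[0,0,-0.3],[0,0,0],0],
  [[0,0,-0.3],[0,0,0],0],
])

```text
t: 7.88
eef_pos: [653.5, 71.0, 74.1]
tcp_rot: [-1.556, -0.006, 3.019]
ft_force: [-4.5, -24.5, 3.4]
opening: 0.004
```

apply_moves([
  [[0,0,-0.2],[0,0,0],0],
  [[0,0,-0.2],[0,0,0],0],
  [[0,0,0.5],[0,0,0],0],
  [[0,0,1],[0,0,0],0],
  [[0,0,1.5],[0,0,0],0],
])

```text
t: 8.5
eef_pos: [649.6, 40.8, 74.7]
tcp_rot: [-1.55, -0.007, 3.02]
ft_force: [-1.0, 0.2, -1.1]
opening: 0.006
```

apply_moves([
  [[0,-3,0.3],[0,0,-0.4],0],
  [[0,-4,0],[0,0,0],0],
  [[0,-4,0],[0,0,0],4.5],
  [[2,-3,0],[0,0,0],4.5],
  [[4,-2,0],[0,0,0],4.5],
])

```text
t: 9.12
eef_pos: [591.3, 43.7, 237.9]
tcp_rot: [-1.551, -0.018, 3.017]
ft_force: [0.4, -0.2, -0.3]
opening: 0.265
```

Run:
```python
from h import *
st(); plan([480,80,240],3.024,5)
```

```text
t 9.12 [591.3  43.7 237.9] yaw [-1.551 -0.018  3.017] F [ 0.4 -0.2 -0.3] M [0.09 0.05 0.04] op 0.265 q [-0.03  0.43  1.6  -0.02  1.13  1.68]
[2.30,-0.04,-0.44],[-1.2,-0.1,1.1]
[2.30,-0.04,-0.45],[0.0,-0.1,0.0]
[2.30,-0.04,-0.45],[0.0,-0.1,0.0]
[2.30,-0.04,-0.45],[0.0,-0.1,0.0]
[2.30,-0.04,-0.46],[0.0,-0.1,0.0]
dist/row mm 23.4
```

apply_moves([
  [[2.4,-0.5,-1.7],[-1.2,0,1.1],4.5],
  [[2.4,-0.5,-1.7],[0,0,0],4.5],
  [[2.4,-0.5,-1.7],[0,0,0],4.5],
  [[2.4,-0.5,-1.7],[0,0,0],4.5],
  [[1.5,-0.5,-1.2],[0,0,0],4.5],
])

```text
t: 9.75
eef_pos: [486.9, 136.4, 266.0]
tcp_rot: [-1.574, 0.005, 3.014]
ft_force: [-0.5, 0.5, 0.2]
opening: 0.473
```

Run:
```python
from h import *
p=shot('wrist','w2.png'); st()
for t in ['stop_face','lever_pivot','lever_grip','spindle']: print(t,find(p,'mark_of',t))
for c in ['scene','side']:
    p=shot(c)
    for t in ['lever_pivot','lever_grip']: print(t,find(p,'mark_of',t))
```

```text
t 9.8 [486.  137.5 266.7] yaw [-1.574  0.006  3.014] F [-0.1  1.1  1.4] M [0.12 0.02 0.03] op 0.478 q [0.14 0.26 1.78 0.   1.09 1.84]
stop_face [([660.2, 84.2, 81.3], 0.93)]
lever_pivot [([570.6, 144.6, 106.2], 0.87)]
lever_grip [([471.1, 156.5, 117.0], 0.73)]
spindle [([566.5, 141.0, -1.1], 0.54)]
lever_pivot [([565.7, 139.7, 102.4], 0.92)]
lever_grip [([480.0, 159.0, 117.6], 0.96)]
lever_pivot [([568.7, 138.8, 102.1], 0.86)]
lever_grip [([474.9, 161.8, 122.0], 0.65)]
```

View pics/w2.png

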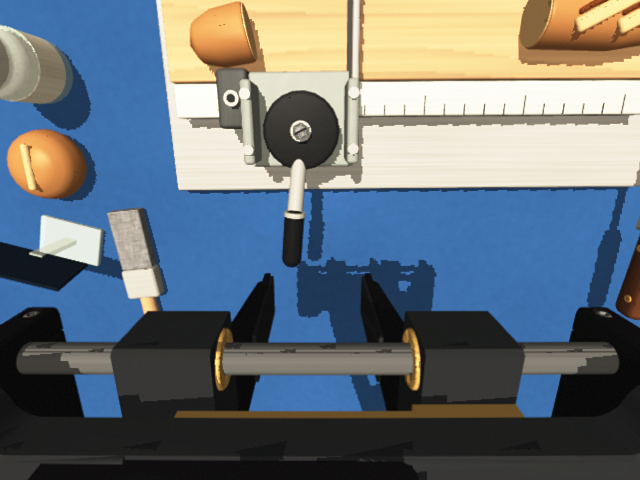

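```bash
cat >> h.py <<'E'
PV=np.array([568.5,141.]); PSI=-0.122
ex=np.array([np.cos(PSI),np.sin(PSI)]); ey=np.array([-np.sin(PSI),np.cos(PSI)])
def grip(q,r=95.): return PV+r*(-np.cos(q)*ex+np.sin(q)*ey)
def qnow():
    s=readout.state(); v=s['eef_pos'][:2]-PV; q=np.arctan2(v@ey,-v@ex); F=s['ft_force']
    t=np.sin(q)*ex+np.cos(q)*ey; rr=-np.cos(q)*ex+np.sin(q)*ey
    print('q',round(q,3),'r',round(np.linalg.norm(v),1),'z',round(s['eef_pos'][2],1),'yawq',round((np.pi+PSI-s['tcp_rot'][2]+np.pi)%(2*np.pi)-np.pi,3),'push',round(-F[:2]@t,1),'rad',round(F[:2]@rr,1),'Fz',round(F[2],1))
    return q
def arc(q1,n,dz=0):
    "rows for an arc to q1; z is the tool's"
    q0=qnow(); d=(q1-q0)/n; s=readout.state(); r=np.linalg.norm(s['eef_pos'][:2]-PV)
    y=s['tcp_rot'][2]; a=grip(q0,r); b=grip(q0+d,r); c=R.from_euler('xyz',[-np.pi/2,0,np.pi+PSI-q0]).inv().apply(np.r_[b-a,dz/n])/10
    print('row [%.2f,%.2f,%.2f],[0,%.2f,0]'%(*c,np.degrees(d)))
E
python3 - <<'E'
from h import *
g=grip(.07); plan([*g,150],np.pi+PSI-.07,5)
E
```

```text
[0.31,2.31,-0.43],[0.2,0.7,-0.3]
[0.32,2.31,-0.43],[0.0,0.7,0.0]
[0.32,2.31,-0.42],[0.0,0.7,0.0]
[0.33,2.31,-0.42],[0.0,0.7,0.0]
[0.33,2.31,-0.41],[0.0,0.7,0.0]
dist/row mm 23.7
```

apply_moves([
  [[0.3,2.3,-0.4],[0.2,0.7,-0.3],4.5],
  [[0.3,2.3,-0.4],[0,0.7,0],4.5],
  [[0.3,2.3,-0.4],[0,0.7,0],4.5],
  [[0.3,2.3,-0.4],[0,0.7,0],4.5],
  [[0.3,2,-0.4],[0,0.7,0],4.5],
])

```text
t: 10.92
eef_pos: [477.8, 157.6, 151.0]
tcp_rot: [-1.571, 0.003, 2.948]
ft_force: [0.5, 0.6, -0.8]
opening: 0.476
```

Run:
```python
from h import *
g=grip(.07); plan([*g,101.5],np.pi+PSI-.07,4); st(); qnow()
```

```text
[0.07,1.24,-0.03],[0.0,-0.0,-0.1]
[0.07,1.24,-0.03],[0.0,-0.0,0.0]
[0.07,1.24,-0.03],[0.0,-0.0,0.0]
[0.07,1.24,-0.03],[0.0,-0.0,0.0]
dist/row mm 12.4
t 10.93 [477.8 157.6 151. ] yaw [-1.571  0.003  2.948] F [ 0.5  0.6 -0.8] M [0.03 0.05 0.04] op 0.476 q [ 0.19  0.4   1.93 -0.    0.81  1.95]
q 0.059 r 92.2 z 151.0 yawq 0.071 push -0.7 rad -0.4 Fz -0.8
```

apply_moves([
  [[0.1,1.3,0],[0,0,0],4.5],
  [[0.1,1.3,0],[0,0,0],4.5],
  [[0.1,1.2,0],[0,0,0],4.5],
  [[0,1,0],[0,0,0],4.5],
  [[0,0,0],[0,0,0],3],
])

```text
t: 11.55
eef_pos: [475.1, 157.7, 99.7]
tcp_rot: [-1.57, 0.002, 2.949]
ft_force: [-1.0, -0.2, -0.1]
opening: 0.413
```

apply_moves([
  [[0,0,0],[0,0,0],1],
  [[0,0,0],[0,0,0],1],
  [[0,0,0],[0,0,0],1],
  [[0,0,0],[0,0,0],1],
  [[0,0,0],[0,0,0],1],
])

```text
t: 12.18
eef_pos: [475.7, 158.0, 100.5]
tcp_rot: [-1.571, 0.003, 2.949]
ft_force: [1.2, 0.4, -3.8]
opening: 0.181
```

Run:
```python
from h import *
st(); arc(.6,10)
```

```text
t 12.18 [475.7 158.  100.5] yaw [-1.571  0.003  2.949] F [ 1.2  0.4 -3.8] M [ 0.22 -0.04  0.11] op 0.181 q [ 0.19  0.48  1.98 -0.    0.68  1.95]
q 0.059 r 94.3 z 100.5 yawq 0.07 push -0.6 rad -1.1 Fz -3.8
row [-0.01,-0.00,-0.51],[0,3.10,0]
```

apply_moves([
  [[0,0,-0.5],[0,3.1,0],1],
  [[-0.02,0,-0.5],[0,3.1,0],1],
  [[-0.02,0,-0.5],[0,3.1,0],1],
  [[-0.02,0,-0.5],[0,3.1,0],1],
  [[-0.02,0,-0.5],[0,3.1,0],1],
])

```text
t: 12.8
eef_pos: [482.9, 181.0, 100.4]
tcp_rot: [-1.569, 0.002, 2.674]
ft_force: [-0.8, 0.1, -1.7]
opening: 0.182
```

Run:
```python
from h import *
st(); arc(.6,5)
```

```text
t 12.8 [482.9 181.  100.4] yaw [-1.569e+00  2.000e-03  2.674e+00] F [-0.8  0.1 -1.7] M [0.07 0.1  0.52] op 0.182 q [ 0.23  0.49  1.94 -0.    0.7   2.27]
q 0.315 r 94.5 z 100.4 yawq 0.346 push 0.3 rad 0.7 Fz -1.7
row [-0.02,-0.00,-0.54],[0,3.26,0]
```

Add to h.py:
```python
def eff():
    "torque about the pivot axis / 95 mm, from force and moment"
    s=readout.state(); F=s['ft_force']; v=(s['eef_pos'][:2]-PV)/1000
    tz=v[0]*F[1]-v[1]*F[0]+s['moment'][2]; print('eff push',round(tz/.095,1),'Mz',round(s['moment'][2],2)); qnow(); print('t',round(s['t'],2),'op',round(s['opening'],3),'J6',round(s['joints'][5],2))
```

```text
(no output)
```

apply_moves([
  [[-0.02,0,-0.5],[0,2.7,0],1],
  [[-0.02,0,-0.5],[0,2.7,0],1],
  [[-0.02,0,-0.5],[0,2.7,0],1],
  [[-0.02,0,-0.5],[0,2.7,0],1],
  [[0,0,0],[0,0,0],1],
])

```text
t: 13.42
eef_pos: [492.5, 197.5, 100.4]
tcp_rot: [-1.565, 0.001, 2.483]
ft_force: [0.5, -0.8, -0.9]
opening: 0.181
```

Run:
```python
from h import *
eff()
```

```text
eff push 3.8 Mz 0.33
q 0.517 r 94.7 z 100.4 yawq 0.537 push 0.4 rad -0.9 Fz -0.9
t 13.43 op 0.181 J6 2.49
```

apply_moves([
  [[0,0,0.1],[0,-0.8,0],1],
  [[0,-0.4,0.1],[0,-0.8,0],1],
  [[0,-0.4,0],[0,0,0],1],
  [[0,-0.3,0],[0,0,0],1],
  [[0,-0.2,0],[0,0,0],1],
])

```text
t: 14.05
eef_pos: [491.5, 195.4, 113.3]
tcp_rot: [-1.565, 0.001, 2.515]
ft_force: [8.5, -4.1, -27.0]
opening: 0.182
```

Run:
```python
from h import *
eff(); arc(-.61,15)
```

```text
eff push 1.0 Mz 0.25
q 0.493 r 94.3 z 113.3 yawq 0.505 push -1.6 rad -9.3 Fz -27.0
t 14.05 op 0.182 J6 2.46
q 0.493 r 94.3 z 113.3 yawq 0.505 push -1.6 rad -9.3 Fz -27.0
row [-0.03,0.00,0.69],[0,-4.21,0]
```

apply_moves([
  [[0,0.15,0],[0,0,0],1],
  [[-0.03,0.05,0.7],[0,-4.2,0],1],
  [[-0.03,0,0.7],[0,-4.2,0],1],
  [[-0.03,0,0.7],[0,-4.2,0],1],
  [[-0.03,0,0.7],[0,-4.2,0],1],
])

```text
t: 14.68
eef_pos: [478.7, 170.3, 111.3]
tcp_rot: [-1.565, -0.0, 2.817]
ft_force: [2.9, -0.2, -7.2]
opening: 0.181
```

Run:
```python
from h import *
eff(); arc(-.61,10)
```

```text
eff push 0.1 Mz 0.08
q 0.193 r 94.4 z 111.3 yawq 0.203 push -0.7 rad -2.8 Fz -7.2
t 14.68 op 0.181 J6 2.11
q 0.193 r 94.4 z 111.3 yawq 0.203 push -0.7 rad -2.8 Fz -7.2
row [-0.03,0.00,0.76],[0,-4.60,0]
```

Lifted and free (Fz −7, no torque). Continue.

apply_moves([
  [[-0.03,0,0.76],[0,-4.6,0],1],
  [[-0.03,0,0.76],[0,-4.6,0],1],
  [[-0.03,0,0.76],[0,-4.6,0],1],
  [[-0.03,0,0.76],[0,-4.6,0],1],
  [[-0.03,0,0.76],[0,-4.6,0],1],
])

```text
t: 15.3
eef_pos: [474.7, 131.8, 112.2]
tcp_rot: [-1.567, -0.0, -3.053]
ft_force: [3.0, -0.8, -7.4]
opening: 0.181
```

apply_moves([
  [[-0.03,0,0.76],[0,-4.6,0],1],
  [[-0.03,0,0.76],[0,-4.6,0],1],
  [[-0.03,0,0.76],[0,-4.6,0],1],
  [[-0.03,0,0.76],[0,-4.6,0],1],
  [[0,0,0],[0,0,0],1],
])

```text
t: 15.92
eef_pos: [482.9, 101.6, 112.6]
tcp_rot: [-1.568, 0.0, -2.724]
ft_force: [2.9, 1.7, -8.3]
opening: 0.184
```

Run:
```python
from h import *
eff(); arc(-.61,2)
```

```text
eff push -0.3 Mz 0.01
q -0.553 r 94.2 z 112.6 yawq -0.539 push -0.4 rad -3.3 Fz -8.3
t 15.93 op 0.184 J6 1.23
q -0.553 r 94.2 z 112.6 yawq -0.539 push -0.4 rad -3.3 Fz -8.3
row [-0.00,0.00,0.27],[0,-1.64,0]
```

apply_moves([
  [[0,0,0.4],[0,-2.6,0],1],
  [[0,0.4,0.1],[0,-0.5,0],1],
  [[0,0.4,0],[0,0,0],1],
  [[0,0.3,0],[0,0,0],1],
  [[0,0.1,0],[0,0,0],1],
])

```text
t: 16.55
eef_pos: [484.4, 97.9, 100.2]
tcp_rot: [-1.568, -0.0, -2.677]
ft_force: [-1.7, -2.1, 6.0]
opening: 0.179
```

Run:
```python
from h import *
eff(); arc(.5,20)
```

```text
eff push 0.5 Mz -0.05
q -0.596 r 94.5 z 100.2 yawq -0.587 push 1.1 rad 2.4 Fz 6.0
t 16.55 op 0.179 J6 1.18
q -0.596 r 94.5 z 100.2 yawq -0.587 push 1.1 rad 2.4 Fz 6.0
row [-0.01,-0.00,-0.52],[0,3.14,0]
```

apply_moves([
  [[-0.02,0,-0.66],[0,4,0],1],
  [[-0.02,0,-0.66],[0,4,0],1],
  [[-0.02,0,-0.66],[0,4,0],1],
  [[-0.02,0,-0.66],[0,4,0],1],
  [[-0.02,0,-0.66],[0,4,0],1],
])

```text
t: 17.18
eef_pos: [475.0, 128.7, 100.5]
tcp_rot: [-1.565, 0.001, -3.036]
ft_force: [2.0, -1.2, -5.0]
opening: 0.184
```

Run:
```python
from h import *
eff(); arc(.55,15)
```

```text
eff push 4.8 Mz 0.31
q -0.253 r 94.3 z 100.5 yawq -0.228 push 1.5 rad -1.8 Fz -5.0
t 17.18 op 0.184 J6 1.61
q -0.253 r 94.3 z 100.5 yawq -0.228 push 1.5 rad -1.8 Fz -5.0
row [-0.01,-0.00,-0.50],[0,3.07,0]
```

apply_moves([
  [[-0.02,0,-0.6],[0,3.5,0],1],
  [[-0.02,0,-0.6],[0,3.5,0],1],
  [[-0.02,0,-0.6],[0,3.5,0],1],
  [[-0.02,0,-0.6],[0,3.5,0],1],
  [[-0.02,0,-0.6],[0,3.5,0],1],
])

```text
t: 17.8
eef_pos: [475.7, 158.3, 100.5]
tcp_rot: [-1.563, 0.003, 2.935]
ft_force: [1.3, -2.7, -5.7]
opening: 0.18
```

Run:
```python
from h import *
eff()
```

```text
eff push 5.3 Mz 0.28
q 0.063 r 94.4 z 100.5 yawq 0.085 push 2.4 rad -1.8 Fz -5.7
t 17.8 op 0.18 J6 1.98
```

apply_moves([
  [[-0.02,0,-0.5],[0,3,0],1],
  [[-0.02,0,-0.5],[0,3,0],1],
  [[-0.02,0,-0.5],[0,3,0],1],
  [[-0.02,0,-0.5],[0,3,0],1],
  [[-0.02,0,-0.5],[0,3,0],1],
])

```text
t: 18.42
eef_pos: [483.2, 181.7, 100.5]
tcp_rot: [-1.56, 0.004, 2.668]
ft_force: [-1.0, -0.9, -4.2]
opening: 0.182
```

Run:
```python
from h import *
eff()
```

```text
eff push 6.9 Mz 0.54
q 0.323 r 94.5 z 100.5 yawq 0.351 push 1.3 rad 0.5 Fz -4.2
t 18.43 op 0.182 J6 2.29
```

apply_moves([
  [[-0.02,0,-0.5],[0,3,0],1],
  [[-0.02,0,-0.5],[0,2.5,0],1],
  [[-0.02,0,-0.5],[0,2.5,0],1],
  [[0,0,0],[0,0,0],1],
  [[0,0,0],[0,0,0],1],
])

```text
t: 19.05
eef_pos: [490.2, 194.1, 100.5]
tcp_rot: [-1.558, 0.006, 2.528]
ft_force: [1.5, -2.2, -5.0]
opening: 0.183
```

Run:
```python
from h import *
eff()
```

```text
eff push 4.4 Mz 0.33
q 0.474 r 94.6 z 100.5 yawq 0.491 push 0.9 rad -2.5 Fz -5.0
t 19.05 op 0.183 J6 2.46
```

apply_moves([
  [[0,0,0.2],[0,-1.4,0],1],
  [[0,-0.4,0.1],[0,-0.8,0],1],
  [[0,-0.4,0],[0,0,0],1],
  [[0,-0.25,0],[0,0,0],1],
  [[0,0,0.6],[0,-3.6,0],1],
])

```text
t: 19.68
eef_pos: [485.6, 186.5, 111.9]
tcp_rot: [-1.558, 0.005, 2.634]
ft_force: [2.9, -2.1, -8.2]
opening: 0.182
```

Run:
```python
from h import *
eff(); arc(-.63,14)
```

```text
eff push 1.0 Mz 0.06
q 0.38 r 94.6 z 111.9 yawq 0.386 push 0.4 rad -3.6 Fz -8.2
t 19.68 op 0.182 J6 2.34
q 0.38 r 94.6 z 111.9 yawq 0.386 push 0.4 rad -3.6 Fz -8.2
row [-0.02,0.00,0.68],[0,-4.13,0]
```

apply_moves([
  [[-0.03,0,0.76],[0,-4.6,0],1],
  [[-0.03,0,0.76],[0,-4.6,0],1],
  [[-0.03,0,0.76],[0,-4.6,0],1],
  [[-0.03,0,0.76],[0,-4.6,0],1],
  [[-0.03,0,0.76],[0,-4.6,0],1],
])

```text
t: 20.3
eef_pos: [474.6, 149.4, 112.7]
tcp_rot: [-1.558, 0.001, 3.047]
ft_force: [5.5, -1.7, -12.9]
opening: 0.183
```

apply_moves([
  [[-0.03,0,0.76],[0,-4.6,0],1],
  [[-0.03,0,0.76],[0,-4.6,0],1],
  [[-0.03,0,0.76],[0,-4.6,0],1],
  [[-0.03,0,0.76],[0,-4.6,0],1],
  [[-0.03,0,0.76],[0,-4.6,0],1],
])

```text
t: 20.92
eef_pos: [479.1, 111.0, 112.7]
tcp_rot: [-1.559, -0.003, -2.824]
ft_force: [4.7, 0.6, -12.0]
opening: 0.182
```

Run:
```python
from h import *
eff(); arc(-.63,3)
```

```text
eff push -0.0 Mz -0.09
q -0.446 r 94.3 z 112.7 yawq -0.439 push 1.0 rad -4.6 Fz -12.0
t 20.93 op 0.182 J6 1.37
q -0.446 r 94.3 z 112.7 yawq -0.439 push 1.0 rad -4.6 Fz -12.0
row [-0.02,0.00,0.58],[0,-3.52,0]
```

apply_moves([
  [[-0.02,0,0.66],[0,-3.9,0],1],
  [[-0.02,0,0.66],[0,-3.9,0],1],
  [[0,0,0.4],[0,-2.6,0],1],
  [[0,0.3,0],[0,0,0],1],
  [[0,0.4,0],[0,0,0],1],
])

```text
t: 21.55
eef_pos: [486.1, 95.0, 105.6]
tcp_rot: [-1.562, -0.005, -2.641]
ft_force: [2.5, 0.3, -8.1]
opening: 0.18
```

apply_moves([
  [[0,0.4,0],[0,0,0],1],
  [[0,0.15,0],[0,0,0],1],
  [[-0.01,0,-0.5],[0,3,0],1],
  [[-0.02,0,-0.5],[0,3,0],1],
  [[0,0,0],[0,0,0],1],
])

```text
t: 22.18
eef_pos: [481.7, 103.6, 100.4]
tcp_rot: [-1.56, -0.004, -2.748]
ft_force: [2.6, -2.5, -7.0]
opening: 0.182
```

```bash
cat >> h.py <<'E'
def effm(n=5):
    e=[]
    for i in range(n):
        read_camera('side'); s=readout.state(); F=s['ft_force']; v=(s['eef_pos'][:2]-PV)/1000
        e.append((v[0]*F[1]-v[1]*F[0]+s['moment'][2])/.095)
    print('standing mean',round(np.mean(e),2),'sd',round(np.std(e),2)); eff()
E
python3 - <<'E'
from h import *
effm()
E
```

```text
standing mean 4.77 sd 0.36
eff push 5.2 Mz 0.16
q -0.529 r 94.5 z 100.3 yawq -0.516 push 3.5 rad -0.2 Fz -5.4
t 22.43 op 0.182 J6 1.28
```

apply_moves([
  [[-0.01,0,-0.5],[0,2.8,0],1],
  [[-0.01,0,-0.4],[0,2.2,0],1],
  [[0,0,0],[0,0,0],1],
  [[0,0,0],[0,0,0],1],
  [[0,0,0],[0,0,0],1],
])

```text
t: 23.05
eef_pos: [478.8, 110.8, 100.3]
tcp_rot: [-1.558, -0.004, -2.835]
ft_force: [1.4, -2.9, -5.2]
opening: 0.184
```

Run:
```python
from h import *
effm()
```

```text
standing mean 6.12 sd 0.34
eff push 5.9 Mz 0.23
q -0.446 r 94.6 z 100.3 yawq -0.428 push 3.5 rad -0.9 Fz -5.1
t 23.3 op 0.18 J6 1.38
```

apply_moves([
  [[-0.01,0,-0.5],[0,3,0],1],
  [[-0.01,0,-0.4],[0,2.4,0],1],
  [[0,0,0],[0,0,0],1],
  [[0,0,0],[0,0,0],1],
  [[0,0,0],[0,0,0],1],
])

```text
t: 23.92
eef_pos: [476.5, 118.7, 100.2]
tcp_rot: [-1.556, -0.003, -2.93]
ft_force: [2.4, -3.6, -5.9]
opening: 0.187
```

Run:
```python
from h import *
effm()
```

```text
standing mean 9.39 sd 0.46
eff push 9.7 Mz 0.46
q -0.359 r 94.7 z 100.2 yawq -0.333 push 4.9 rad -1.3 Fz -5.2
t 24.18 op 0.183 J6 1.5
```

apply_moves([
  [[0,0,0.4],[0,-3.2,0],1],
  [[0,0,0.4],[0,-2.4,0],1],
  [[0,0,0.4],[0,-2.4,0],1],
  [[0,0,0],[0,0,0],1],
  [[0,0,0],[0,0,0],1],
])

```text
t: 24.8
eef_pos: [479.7, 108.7, 100.4]
tcp_rot: [-1.56, -0.003, -2.793]
ft_force: [1.1, -0.3, -5.0]
opening: 0.179
```

Run:
```python
from h import *
effm(3)
```

```text
standing mean -0.05 sd 0.54
eff push 0.1 Mz -0.13
q -0.471 r 94.4 z 100.4 yawq -0.471 push 1.4 rad -0.9 Fz -5.0
t 24.95 op 0.181 J6 1.33
```

apply_moves([
  [[0,0,0.3],[0,-1.8,0],1],
  [[0,0,0.3],[0,-1.8,0],1],
  [[0,0,0],[0,0,0],1],
  [[0,0,0],[0,0,0],1],
  [[0,0,0],[0,0,0],1],
])

```text
t: 25.58
eef_pos: [482.1, 103.0, 100.5]
tcp_rot: [-1.56, -0.004, -2.726]
ft_force: [2.3, -1.1, -6.1]
opening: 0.18
```

Run:
```python
from h import *
effm(3)
```

```text
standing mean -0.88 sd 0.61
eff push -0.0 Mz -0.17
q -0.536 r 94.4 z 100.5 yawq -0.538 push 1.7 rad -0.7 Fz -5.2
t 25.73 op 0.184 J6 1.25
```

apply_moves([
  [[0,0,0.25],[0,-1.5,0],1],
  [[0,0,0.2],[0,-1.2,0],1],
  [[0,0,0],[0,0,0],1],
  [[0,0,0],[0,0,0],1],
  [[0,0,0],[0,0,0],1],
])

```text
t: 26.35
eef_pos: [484.0, 98.9, 100.5]
tcp_rot: [-1.561, -0.004, -2.676]
ft_force: [1.2, 0.7, -6.7]
opening: 0.184
```

Run:
```python
from h import *
effm(3)
```

```text
standing mean -2.46 sd 0.58
eff push -3.1 Mz -0.23
q -0.584 r 94.4 z 100.5 yawq -0.588 push -0.6 rad -2.0 Fz -5.4
t 26.5 op 0.182 J6 1.19
```

apply_moves([
  [[0,0,-0.55],[0,3.3,0],1],
  [[0,0,-0.55],[0,3.3,0],1],
  [[0,0,-0.4],[0,2.4,0],1],
  [[0,0,0],[0,0,0],1],
  [[0,0,0],[0,0,0],1],
])

```text
t: 27.12
eef_pos: [478.8, 111.6, 100.4]
tcp_rot: [-1.557, -0.001, -2.835]
ft_force: [2.4, -2.9, -6.7]
opening: 0.179
```

Run:
```python
from h import *
effm(4)
```

```text
standing mean 5.52 sd 0.45
eff push 6.2 Mz 0.12
q -0.438 r 94.4 z 100.4 yawq -0.428 push 5.0 rad -1.5 Fz -6.8
t 27.32 op 0.182 J6 1.38
```

apply_moves([
  [[0,0,-0.4],[0,2.4,0],1],
  [[0,0,0],[0,0,0],1],
  [[0,0,0],[0,0,0],1],
  [[0,0,0],[0,0,0],1],
  [[0,0,0],[0,0,0],1],
])

```text
t: 27.95
eef_pos: [477.8, 114.6, 100.4]
tcp_rot: [-1.556, -0.001, -2.877]
ft_force: [2.2, -3.4, -6.3]
opening: 0.184
```

Run:
```python
from h import *
effm(6)
```

```text
standing mean 7.45 sd 0.58
eff push 8.0 Mz 0.29
q -0.405 r 94.4 z 100.4 yawq -0.387 push 5.0 rad -0.8 Fz -6.4
t 28.25 op 0.184 J6 1.43
```

apply_moves([
  [[0,0,-0.25],[0,1.5,0],1],
  [[0,0,0],[0,0,0],1],
  [[0,0,0],[0,0,0],1],
  [[0,0,0],[0,0,0],1],
  [[0,0,0],[0,0,0],1],
])

```text
t: 28.88
eef_pos: [477.2, 116.6, 100.4]
tcp_rot: [-1.555, -0.001, -2.903]
ft_force: [2.9, -3.2, -6.0]
opening: 0.18
```

Run:
```python
from h import *
effm(6)
```

```text
standing mean 8.4 sd 0.43
eff push 8.2 Mz 0.36
q -0.383 r 94.4 z 100.4 yawq -0.36 push 4.4 rad -1.1 Fz -5.6
t 29.18 op 0.183 J6 1.47
```

apply_moves([
  [[0,0,0.35],[0,-2.5,0],1],
  [[0,0,0.35],[0,-2.2,0],1],
  [[0,0,0.3],[0,-1.9,0],1],
  [[0,0.03,0],[0,0,0],1],
  [[0,0,0],[0,0,0],1],
])

```text
t: 29.8
eef_pos: [479.9, 108.5, 100.4]
tcp_rot: [-1.558, -0.001, -2.79]
ft_force: [1.5, -1.8, -4.3]
opening: 0.18
```

Run:
```python
from h import *
effm(2)
```

```text
standing mean 0.53 sd 0.36
eff push 0.2 Mz -0.16
q -0.473 r 94.4 z 100.4 yawq -0.474 push 1.9 rad -0.8 Fz -4.1
t 29.9 op 0.185 J6 1.33
```

apply_moves([
  [[0,0,0.3],[0,-2,0],1],
  [[0,0,0],[0,0,0],2.5],
  [[0,0,0],[0,0,0],4],
  [[0,0,0],[0,0,0],4.5],
  [[0,0,0],[0,0,0],4.5],
])

```text
t: 30.52
eef_pos: [480.7, 106.3, 101.0]
tcp_rot: [-1.558, -0.001, -2.756]
ft_force: [-0.2, 0.3, -1.3]
opening: 0.466
```

apply_moves([
  [[0,-1,0],[0,0,0],4.5],
  [[0,-2,0],[0,0,0],4.5],
  [[0,-3,0],[0,0,0],4.5],
  [[0,-4,0],[0,0,0],4.5],
  [[1,-4,0],[0,0,0],4.5],
])

```text
t: 31.15
eef_pos: [469.9, 104.4, 245.4]
tcp_rot: [-1.559, -0.005, -2.756]
ft_force: [0.7, 0.8, 0.6]
opening: 0.468
```

Run:
```python
from h import *
p=shot('wrist','w3.png'); st()
for t in ['stop_face','lever_pivot','lever_grip','half_loaf','heel']: print(t,find(p,'mark_of',t))
for c in ['scene','side']:
    p=shot(c,c+'3.png')
    for t in ['lever_pivot','lever_grip','stop_face','half_loaf','heel']: print(c,t,find(p,'mark_of',t))
for q in (-.4,-.5,-.6): print(q,grip(q))
```

```text
t 31.2 [470.3 104.3 250.1] yaw [-1.557  0.    -2.756] F [0.2 0.2 5.1] M [ 0.07 -0.08 -0.06] op 0.473 q [ 0.09  0.25  1.85 -0.01  1.04  1.28]
stop_face [([662.3, 83.6, 85.9], 0.72)]
lever_pivot [([571.5, 138.4, 109.7], 0.57)]
lever_grip [([477.6, 101.8, 125.4], 0.85), ([570.8, 141.5, 1.9], 0.68)]
half_loaf [([635.5, -153.7, 44.0], 0.76)]
heel [([476.5, 450.6, 2.4], 0.69)]
scene lever_pivot [([563.4, 138.4, 102.5], 0.86), ([662.0, 75.6, 82.6], 0.57)]
scene lever_grip [([484.1, 104.3, 120.1], 0.78)]
scene stop_face [([660.3, 77.5, 78.7], 0.72)]
scene half_loaf [([636.3, -151.6, 34.6], 0.83), ([555.3, 19.6, -1.1], 0.66)]
scene heel [([656.4, 205.4, 32.3], 0.7), ([560.8, 20.6, -6.3], 0.24)]
side lever_pivot [([567.8, 140.5, 102.9], 0.93)]
side lever_grip [([479.6, 108.3, 120.1], 0.79), ([478.7, 461.0, 2.0], 0.24)]
side stop_face [([666.5, 81.2, 82.2], 0.92), ([479.3, 103.7, 122.3], 0.62)]
side half_loaf [([630.9, -156.1, 40.1], 0.7)]
side heel [([662.2, 204.0, 37.0], 0.73)]
-0.4 [477.14740842 114.92886631]
-0.5 [480.20656122 105.93907204]
-0.6 [484.14791288  97.29959498]
```

View pics/w3.png

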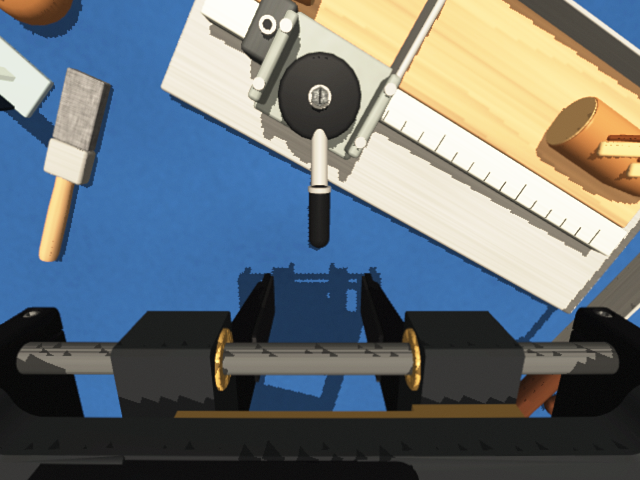

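View pics/side3.png

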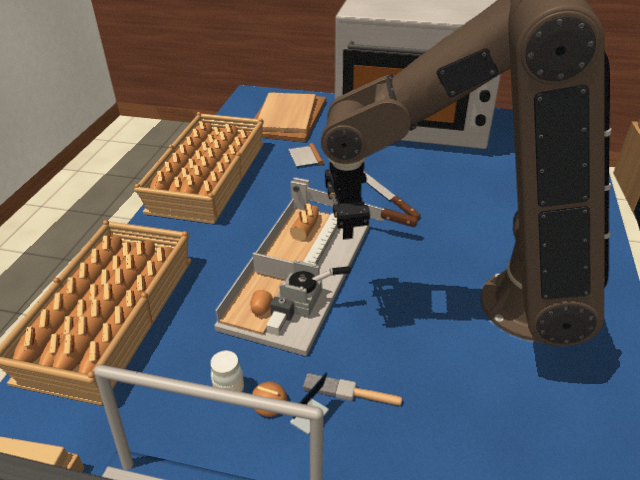

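The lever is at about -0.5 rad with its grip at the down height. The carriage meets the collar at about (285, 50) in the wrist view, and the bread is where it was. Handing in.

apply_moves([
  [[0,-1,0],[0,0,0],4.5],
  [[0,0,0],[0,0,0],4.5],
  [[0,0,0],[0,0,0],4.5],
  [[0,0,0],[0,0,0],4.5],
  [[0,0,0],[0,0,0],4.5],
])

```text
t: 32.67
eef_pos: [470.0, 104.5, 254.4]
tcp_rot: [-1.559, -0.005, -2.756]
ft_force: [0.3, -0.5, 0.2]
opening: 0.468
```

```bash
python3 -c "
from h import *
st(); print(env.job_done())"
```

```text
t 32.67 [470.  104.5 254.4] yaw [-1.559 -0.005 -2.756] F [ 0.3 -0.5  0.2] M [ 0.02 -0.04  0.01] op 0.468 q [ 0.09  0.24  1.84 -0.01  1.06  1.28]
the job is handed in; nothing more can be done
None
```

The length stop is against the set collar and clamped, and the job is handed in at 32.7 s.

- **Slide:** I pushed the stop plate until the force rose to about 25 N at the collar. The wrist pictures show the carriage touching it.
- **Clamping:** I made three clockwise bites, lifting the lever off its teeth twice to swing it back. The third bite read 9.4 N standing, just over the 7 to 9 N band. I eased it back a little and retightened to 8.4 N (spread 0.4 N). That push is worked out from the wrist force and moment together; with the lever free in its play the same reading was within about 0.5 N of zero.
- **Lever:** It is down in its teeth at about q = -0.5 rad, towards the knife. The scene and side cameras put the grip at 120 mm, its down height. The wrist camera said 125 mm, but it also read the pivot about 6 mm high, so I put that down to its error.
- **Other things:** The half loaf and heel measured where they started, within the networks' error of about 5 mm. One wrist-camera reading for the heel was plainly a wrong detection, on the price sign. I did not measure the roll, jar, price sign, brush and bread knife again; they looked unmoved in the last side picture.

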